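# Slide a power module into a programming nest and latch it

### The job

Load the flat power module into the programming nest without picking it up: slide it across the loading deck into the pocket so that its front ear goes under the keeper bar at the far end, then press its rear end down until the sprung latch has snapped out over the rear ear and the module lies flat on the pocket floor. Leave the plug, the circuit board and the pliers beside it where they are.

Things in the scene. Friction and masses are not known exactly. Their poses are not given: they have to be found in the camera images.
- nest: programming nest, grey with aluminium walls, fixed. Origin at bench height under the middle of the pocket's near edge; x = loading direction (deck to pocket, away from the robot), y left, z up. Loading deck: x -160 to 0, y -125 to 41 mm, top at z 22. Pocket: x 0 to 98.5, y -41 to 41, floor at z 6 (16 mm under the deck). Right wall (y -62 to -41) and end wall (x 98.5 to 122) flush with the deck.
- fence (a point): point on the fence: the pocket's left wall runs on back along the whole loading deck as a straight fence, x -160 to 122, y 41 to 58 mm in the nest's frame, top 10 mm above the deck (z 32). This point is on its inner face (y 41), at deck height, beside the pocket's near edge (x 0).
- keeper (a point): middle of the steel keeper bar's inner lower edge, at [92.5, 0, 15] mm in the nest's frame. The bar overhangs the pocket's far end by 6 mm (x 92.5 to 98.5) over its whole width, its underside 9 mm above the pocket floor, its top at z 21.
- seat (a point): the middle of the pocket floor, at [49.25, 0, 6] mm in the nest's frame, same axes as the nest. The module is seated when its own origin is here.
- module: power module, 0.3 kg: aluminium base plate 96 (x) by 80 (y) by 5 mm, on it a centred black housing 72 by 76 mm, 25 mm high overall, flat top. The plate sticks out 12 mm at each end as an ear, 2 mm at each side. Origin: centre of the underside; x along the 96 mm, z up. Ends are alike. Starts flat on the loading deck, askew by up to 0.35 rad; too wide for most grippers.
- latch (a joint): sprung latch, 20 mm wide, in the middle of the pocket's near wall; top slopes down into the pocket, flat underside just clears the seated ear. Metres: 0 = fully out, 5 mm into the pocket; grows as it is pushed back (0.005 = level with the wall). Some 10 to 18 N down on the module's rear end drives it back, then it snaps out over the rear ear. A seated module leaves it at 0.
- plug: bystander: black cable plug, 34 by 119 by 25 mm, lying to the right of the nest; origin under its centre
- board: bystander: green circuit board, 60 by 85 by 16 mm, lying to the right; origin under its centre
- pliers: bystander: pliers with blue handles, 55 by 181 by 14 mm, lying to the left of the nest; origin under its centre

How it is judged:
By the outcome, as a careful person would: the job done as asked, in the order asked, and still so for the second after the job is handed in, with the robot touching nothing.
It also fails if it takes over 48 s, if anything falls off the work surface, if the arm or the gripper's body presses on something with over 40 N, if the wrist force passes 120 N, or if a joint passes its speed limit or range.

### The arm

A 7-joint arm with a two-finger parallel gripper is mounted at the origin on a cart in front of the work surface, level with it; the furniture and walls round the work are solid. World frame = base frame: x ahead of the robot, y to its left, z up, the work surface at z = 0. Lengths are in m, angles in rad, forces in N, time in s.
With the tool pointing down it reaches from about 0.425 to 0.875 m from the base axis. Payload 4.7 kg.
Tool frame: the origin (TCP) lies between the finger pads; the fingertips stand 19 mm ahead of it and the grasp point (between the pads) is the TCP; z points along the fingers, y is the line along which they close (so a half turn about z gives the same grasp; the last joint's range is limited). The gripper opens to 85 mm and grips with 20 to 120 N. Pads are 22 mm wide; open, the fingers measure 114 mm over their backs; the gripper's body (76 mm by 85 mm) begins 54 mm behind the grasp point. The pads swing forward as they close: fully open they stand 13 mm farther back than shut.
Start: joints at [1.253, 0.321, -0.07, 1.45, 0.023, 1.371, -0.057], TCP at [0.212, -0.615, 0.25] pointing down, gripper open.
Joint ranges: [-2.86, 2.86], [-0.3, 2.09], [-1.38, 1.24], [0.06, 2.45], [-1.56, 4.7], [0.09, 2.05], [-2.69, 2.69]. Speed limits (rad/s): [2.57, 2.57, 3.14, 3.14, 3.14, 3.14, 3.14].

### API

Orientations are given as a unit quaternion [x, y, z, w].
In Python, from cell import observe, vision, job gives the robot as it stands.
- The arm moves only by the tool play_rows, never from a script. Its argument "motion" is a list of rows, each an object with "jaw": the opening, from 0 (shut) to 1 (fully open); "translation": the shift along the world's x, y, z in m, a list of three; "angular": the turn, a rotation vector about the world's x, y, z in degrees, a list of three. A call has 1 to 12 rows; each row is the pose to reach, as a shift and turn from the pose commanded when the call began; what a row does not reach only later rows make up. A row lasts 1/10 s, in which the tool goes at most 50 mm and 8.59 degrees, less where a joint would pass 70% of its speed; a pose out of reach is approached as far as the arm can. A call with a gripper value outside its range is refused whole. The fingers move at their own pace and stop on an object; "grip_force" is the grip in N (left out, the last holds). Time passes only in rows, so rows that repeat a pose let the fingers close. It gives the time, the measured TCP pose, the force, the opening and the grip force at its end, in the units of the state.
- observe(): the state, without advancing time (a new reading comes with each control period).
- vision.read_camera(name): name is "scene" or "top" or "wrist"; returns a dict with "img" (384x512x3 uint8, blue, green, red), "mtx" (3x3 intrinsics, pixels), "R" (3x3) and "t" (3): a world point X has camera coordinates R X + t. Camera axes: x right, y down, z forward; pixel columns grow to the right and rows downward; lengths in m; the calibration is good to about 2 mm. A picture is of the moment at which its call begins. There is no depth.
- job.hand_in(): hands the job in; it is judged then, once.
Trained networks look in the newest picture that a camera, given by its name, has taken for a name from the list of things; names that differ only in an ending like _2 or _b are one class to them, and where a whole thing is asked for, a point or a joint stands for the part that bears it (a point fixed in the world has none). Each returns a list of dicts, best first, with "score" (0 to 1); they miss things now and then, are a little off and sometimes report something else, mostly with a low value. They report only what shows in the picture. A call takes as long as a camera call.
- vision.find_in(query, camera): "uv" ([column, row] in pixels, amid what is visible of it).
- vision.place_of(query, camera): "uv" ([column, row] in pixels: a listed point, or the origin of a listed thing).
The state is a dict: "time_s": time; "joint_positions": joint angles; "qd": joint speeds; "joint_efforts": joint torques, N m; "tcp_pos": TCP position; "ee_rot": TCP orientation; "wrist_force": force on the tool from outside, world axes, zero at the start; "ft_torque": the same for the moment, N m; "grip_width": finger opening in m; "grip_force": force on a finger pad.
Only numpy, scipy, OpenCV 4.12 (cv2) and the standard library are available. Lean on these libraries where they do the work, as an engineer would, in place of code of your own. Each camera call takes 0.05 s, during which the arm holds its last target. There are 200 camera calls.

## Working session

There is one attempt and no reset: what is moved stays moved. The work goes in short steps, Python scripts to look and compute and a tool call to move; the robot and the scene stay as the last step left them, time stands still between calls to the robot, and variables do not carry over. Pictures are saved under pics/ and viewed, at most 10 in all, crops included, and the job is handed in when it is done.

Besides the shell and the picture viewer there is one more tool, called after "Request:" as name(argument=value, ...) on one line, values as JSON. play_rows: Moves the arm, as the interface text tells. Its arguments: {"type":"object","properties":{"motion":{"type":"array"},"grip_force":{"type":"number"}},"required":["motion"]}

```bash
mkdir -p pics; cat > h.py <<'E'
import numpy as np, cv2
from cell import observe, vision, job
def ray(c,uv,z):
    K,R,t=map(np.array,(c["mtx"],c["R"],c["t"]))
    d=R.T@np.linalg.solve(K,[uv[0],uv[1],1.]); o=-R.T@t
    return o+d*(z-o[2])/d[2]
def proj(c,X):
    p=np.array(c["mtx"])@(np.array(c["R"])@np.array(X)+np.array(c["t"])); return p[:2]/p[2]
E
python3 - <<'E'
from h import *
H={"nest":0,"fence":.022,"keeper":.015,"seat":.006,"module":.022,"latch":.02,"plug":0,"board":0,"pliers":0}
for cam in ("top","scene"):
    c=vision.read_camera(cam); cv2.imwrite(f"pics/{cam}0.png",c["img"])
    print(cam,-np.array(c["R"]).T@np.array(c["t"]))
    for q,z in H.items():
        for r in vision.place_of(q,cam)[:2]: print(q,np.round(r["uv"],1),round(r["score"],2),np.round(ray(c,r["uv"],z),4))
s=observe(); print(s)
E
```

```text
top [0.36599776 0.22055771 0.90489631]
nest [215.2 197.7] 0.94 [0.5246 0.3398 0.    ]
fence [197.6 201. ] 0.78 [0.5121 0.381  0.022 ]
keeper [214.6 164.7] 0.58 [0.6084 0.3417 0.015 ]
seat [215.2 182.1] 0.59 [0.5644 0.3402 0.006 ]
seat [214.5 163.3] 0.29 [0.6146 0.3433 0.006 ]
module [236.8 228.3] 0.85 [0.444  0.2813 0.022 ]Traceback (most recent call last):
  File "<stdin>", line 7, in <module>
ValueError: it knows: board, fence, keeper, module, nest, pliers, plug, seat
```

```bash
python3 - <<'E'
from h import *
H={"nest":0,"fence":.022,"keeper":.015,"seat":.006,"module":.022,"plug":0,"board":0,"pliers":0}
for cam in ("top","scene"):
    c=vision.read_camera(cam); cv2.imwrite(f"pics/{cam}0.png",c["img"])
    print(cam,-np.array(c["R"]).T@np.array(c["t"]))
    for q,z in H.items():
        for r in vision.place_of(q,cam)[:2]: print(q,np.round(r["uv"],1),round(r["score"],2),np.round(ray(c,r["uv"],z),4))
    if cam=="top": cv2.imwrite("pics/topcrop.png",cv2.resize(c["img"][130:290,130:330],None,fx=3.7,fy=3.7,interpolation=cv2.INTER_CUBIC))
s=observe(); print(s)
E
```

```text
top [0.36599776 0.22055771 0.90489631]
nest [213.5 198.8] 0.76 [0.5217 0.3441 0.    ]
fence [197.8 198.8] 0.89 [0.5177 0.3807 0.022 ]
fence [352.9 231.3] 0.34 [ 0.4383 -0.0045  0.022 ]
keeper [212.4 163.9] 0.79 [0.6105 0.3475 0.015 ]
seat [216.5 182.5] 0.69 [0.5634 0.3368 0.006 ]
module [234.8 226.3] 0.55 [0.449  0.2863 0.022 ]
plug [354.2 230.3] 0.7 [ 0.4426 -0.0135  0.    ]
plug [200.2 198.6] 0.59 [0.5221 0.3785 0.    ]
board [387.7 200.7] 0.57 [ 0.5186 -0.1019  0.    ]
pliers [130.5 199.9] 0.89 [0.5179 0.5592 0.    ]
pliers [353.6 230. ] 0.24 [ 0.4433 -0.012   0.    ]
scene [-0.34184635  1.03508839  1.14037747]
nest [227.9 227.2] 0.97 [0.524  0.3403 0.    ]
nest [211.2 211.5] 0.24 [0.619  0.3315 0.    ]
fence [218.3 233.6] 0.83 [0.5076 0.394  0.022 ]
keeper [207.9 210.4] 0.59 [0.6181 0.3452 0.015 ]
seat [219.9 221.3] 0.65 [0.5582 0.3448 0.006 ]
module [256.9 226.7] 0.75 [0.4437 0.2859 0.022 ]
plug [317.9 187.7] 0.43 [ 0.4454 -0.0178  0.    ]
plug [255.7 227.1] 0.31 [0.4606 0.2752 0.    ]
board [319.6 169.6] 0.81 [ 0.5074 -0.1     0.    ]
pliers [175.6 265.8] 0.69 [0.5136 0.561  0.    ]
{'time_s': 1.2, 'joint_positions': array([ 1.25310624,  0.32098711, -0.07013064,  1.45052044,  0.02259357,
        1.37082012, -0.05690469]), 'qd': array([ 0.00058736, -0.000648  , -0.00078844,  0.00079288,  0.00162   ,
        0.00044459, -0.00082985]), 'joint_efforts': array([ 2.05568017e-04, -4.93400967e+01, -3.81565383e-01, -3.14571583e+01,
        1.32499737e-02,  1.53809593e-03,  7.98938004e-06]), 'tcp_pos': array([ 0.21172552, -0.61455158,  0.25034687]), 'ee_rot': array([ 9.86267432e-01,  1.65156145e-01, -1.06583105e-05,  2.83812989e-05]), 'wrist_force': array([ 0.7107231 , -0.8548551 , -0.05763354]), 'ft_torque': array([0.00898398, 0.03534516, 0.01984956]), 'grip_force': 0.0, 'grip_width': 0.08529731593088977}
```

View pics/topcrop.png

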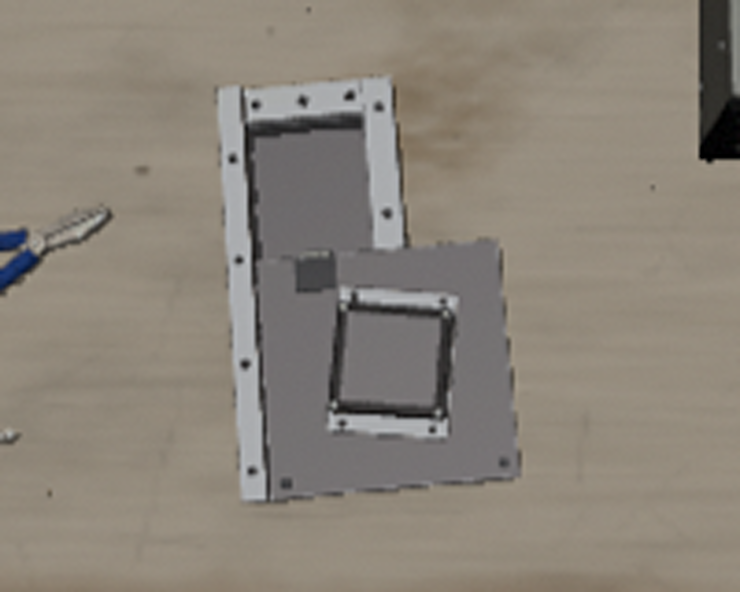

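View pics/scene0.png

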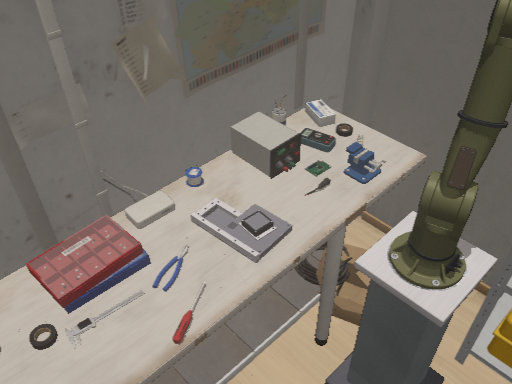

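The top view shows the nest nearly aligned with world axes. Its fence runs down the left, from crop (218,88) to (243,500), and the pocket is at the far end. The module lies askew on the deck around crop (393,362). Next I'll fit both poses from the corners.

```bash
cat >> h.py <<'E'
from scipy.optimize import least_squares
def fit(c,pts,uv,z0,x0):
    pts=np.array(pts,float)/1000
    def X(p):
        C,S=np.cos(p[2]),np.sin(p[2])
        return np.c_[p[0]+C*pts[:,0]-S*pts[:,1],p[1]+S*pts[:,0]+C*pts[:,1],pts[:,2]+z0]
    f=lambda p:np.concatenate([proj(c,x)-u for x,u in zip(X(p),uv)])
    r=least_squares(f,x0,loss="soft_l1"); return r.x,f(r.x).reshape(-1,2).round(1)
E
python3 - <<'E'
from h import *
c=vision.read_camera("top")
f=lambda L:[(np.array(p)+.5)/3.7+130-.5 for p in L]
n=[(122,58,32),(-160,58,32),(-160,-125,22),(0,-125,22),(122,-62,22)]
p,e=fit(c,n,f([(218,88),(243,500),(520,478),(498,240),(392,76)]),0,[.52,.34,0]); print(p,e.tolist())
m=[(-48,40,5),(-48,-40,5),(48,40,5),(48,-40,5)]
q,e=fit(c,m,f([(328,430),(447,438),(342,286),(458,296)]),.022,[.445,.285,0]); print(q,e.tolist())
C,S=np.cos(p[2]),np.sin(p[2]);d=q[:2]-p[:2]
print("module in nest",C*d[0]+S*d[1],-S*d[0]+C*d[1],q[2]-p[2])
E
```

```text
[0.51802481 0.33766305 0.09440519] [[-0.0, -0.3], [-0.5, 0.7], [0.3, -0.1], [0.2, -0.2], [0.1, -0.0]]
[ 0.44577022  0.28283216 -0.07075277] [[-0.3, -0.1], [0.2, 0.3], [-0.3, 0.0], [0.3, -0.3]]
module in nest -0.07710148240273065 -0.04777566006898351 -0.1651579607521544
```

Request:
play_rows(motion=[{"jaw": 0.5,"translation": [0.035,0.031,0],"angular": [0,0,4]},{"jaw": 0.5,"translation": [0.07,0.062,0],"angular": [0,0,8]},{"jaw": 0.5,"translation": [0.105,0.093,0],"angular": [0,0,12]},{"jaw": 0.5,"translation": [0.14,0.124,0],"angular": [0,0,16]},{"jaw": 0.5,"translation": [0.174,0.155,0],"angular": [0,0,20]},{"jaw": 0.5,"translation": [0.202,0.192,0],"angular": [0,0,24]},{"jaw": 0.5,"translation": [0.23,0.229,0],"angular": [0,0,28]},{"jaw": 0.5,"translation": [0.258,0.266,0],"angular": [0,0,32]},{"jaw": 0.5,"translation": [0.286,0.303,0],"angular": [0,0,36]},{"jaw": 0.5,"translation": [0.31,0.34,0],"angular": [0,0,40]},{"jaw": 0.5,"translation": [0.32,0.385,0],"angular": [0,0,44]},{"jaw": 0.5,"translation": [0.325,0.43,0],"angular": [0,0,48]}])

```text
time_s: 2.45
tcp_pos: [0.5376, -0.1825, 0.2503]
ee_rot: [0.833, 0.553, 0.0, 0.0]
wrist_force: [0.2, -0.2, 1.0]
grip_width: 0.0425
grip_force: 0.0
```

Request:
play_rows(motion=[{"jaw": 0.5,"translation": [0,0.045,0],"angular": [0,0,4]},{"jaw": 0.5,"translation": [0,0.09,0],"angular": [0,0,8]},{"jaw": 0.5,"translation": [0,0.135,0],"angular": [0,0,12]},{"jaw": 0.5,"translation": [0,0.18,0],"angular": [0,0,16]},{"jaw": 0.5,"translation": [-0.01,0.225,0],"angular": [0,0,20]},{"jaw": 0.5,"translation": [-0.025,0.265,-0.01],"angular": [0,0,24]},{"jaw": 0.5,"translation": [-0.045,0.305,-0.02],"angular": [0,0,28]},{"jaw": 0.5,"translation": [-0.065,0.345,-0.03],"angular": [0,0,28.4]},{"jaw": 0.5,"translation": [-0.078,0.375,-0.04],"angular": [0,0,28.4]},{"jaw": 0.5,"translation": [-0.085,0.398,-0.05],"angular": [0,0,28.4]},{"jaw": 0.5,"translation": [-0.085,0.398,-0.05],"angular": [0,0,28.4]}])

```text
time_s: 3.55
tcp_pos: [0.4492, 0.2171, 0.1996]
ee_rot: [0.67, 0.742, -0.0, -0.001]
wrist_force: [0.1, 0.8, -0.7]
grip_width: 0.0428
grip_force: 0.0
```

```bash
cat >> h.py <<'E'
from scipy.spatial.transform import Rotation as Ro
NEST=np.array([.518,.3377]); YAW=.0944
def tonest(X): X=np.array(X); C,S=np.cos(YAW),np.sin(YAW); d=X[:2]-NEST; return np.array([C*d[0]+S*d[1],-S*d[0]+C*d[1]])*1000
def jawang():
    y=Ro.from_quat(observe()["ee_rot"]).as_matrix()[:,1]; return np.degrees(np.arctan2(y[1],y[0])-YAW)
E
python3 - <<'E'
from h import *
s=observe(); print(s["tcp_pos"],tonest(s["tcp_pos"]),jawang(),s["joint_positions"],s["time_s"])
c=vision.read_camera("wrist"); cv2.imwrite("pics/w1.png",c["img"])
for q,z in (("nest",0),("fence",.022),("seat",.006),("keeper",.015),("module",.022)):
    for r in vision.place_of(q,"wrist")[:1]: print(q,r["score"],r["uv"],tonest(ray(c,r["uv"],z)))
E
```

```text
[0.44920075 0.21709866 0.19962944] [ -79.86079709 -113.57936912] 0.3931372038716189 [ 0.3234272   0.08760062 -0.85579134  1.86056291  0.06874631  1.22514116
 -0.45258259] 3.55
nest 0.86 [339.5, 61.7] [-1.35317659 -0.26109474]
fence 0.67 [349.8, 3.2] [-1.22421078 43.99150117]
seat 0.59 [394.8, 61.6] [50.35572631 -0.67514102]
keeper 0.6 [444.8, 59.6] [9.31100854e+01 6.31159372e-02]
module 0.85 [262.1, 106.0] [-76.9782774 -42.7942507]
```

View pics/w1.png

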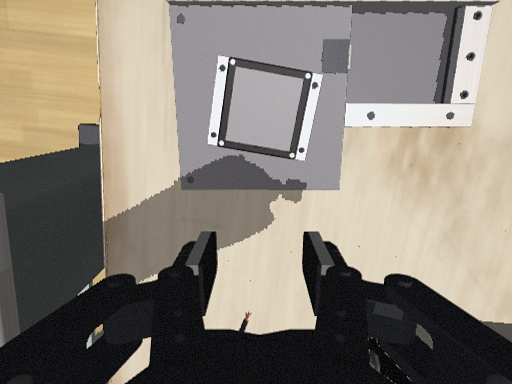

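The wrist view agrees with the nest pose to about 1 mm. The deck's right edge is at row 190, the module is around (262,106), and the fingers are to the right of it. Now I'll go down beside it.

Request:
play_rows(motion=[{"jaw": 0.5,"translation": [0,-0.003,-0.045],"angular": [0,0,0]},{"jaw": 0.5,"translation": [0,-0.003,-0.09],"angular": [0,0,0]},{"jaw": 0.5,"translation": [0,-0.003,-0.13],"angular": [0,0,0]},{"jaw": 0.5,"translation": [0,-0.003,-0.15],"angular": [0,0,0]},{"jaw": 0.5,"translation": [0,-0.003,-0.15],"angular": [0,0,0]}])

```text
time_s: 4.35
tcp_pos: [0.4499, 0.2086, 0.0476]
ee_rot: [0.673, 0.739, -0.003, -0.002]
wrist_force: [-0.8, 0.5, -0.6]
grip_width: 0.043
grip_force: 0.0
```

```bash
python3 - <<'E'
from h import *
s=observe(); print(s["tcp_pos"],tonest(s["tcp_pos"]),jawang(),s["wrist_force"])
E
```

```text
[0.44986279 0.20856116 0.04759402] [ -80.00644957 -122.14125739] -0.08252131733219249 [-0.76176075  0.52185965 -0.59767224]
```

Request:
play_rows(motion=[{"jaw": 0.5,"translation": [-0.001,0.008,0.002],"angular": [0,0,0]},{"jaw": 0.5,"translation": [-0.0015,0.016,0.002],"angular": [0,0,0]},{"jaw": 0.5,"translation": [-0.002,0.022,0.002],"angular": [0,0,0]},{"jaw": 0.5,"translation": [-0.0026,0.028,0.002],"angular": [0,0,0]},{"jaw": 0.5,"translation": [-0.0032,0.034,0.002],"angular": [0,0,0]},{"jaw": 0.5,"translation": [-0.0038,0.04,0.002],"angular": [0,0,0]},{"jaw": 0.5,"translation": [-0.0044,0.046,0.002],"angular": [0,0,0]},{"jaw": 0.5,"translation": [-0.005,0.052,0.002],"angular": [0,0,0]},{"jaw": 0.5,"translation": [-0.0055,0.058,0.002],"angular": [0,0,0]},{"jaw": 0.5,"translation": [-0.006,0.062,0.002],"angular": [0,0,0]},{"jaw": 0.5,"translation": [-0.0063,0.065,0.002],"angular": [0,0,0]}])

```text
time_s: 5.45
tcp_pos: [0.4451, 0.2759, 0.0523]
ee_rot: [0.673, 0.74, -0.0, -0.0]
wrist_force: [-0.2, -4.2, 2.7]
grip_width: 0.0424
grip_force: 1.5
```

```bash
python3 - <<'E'
from h import *
s=observe(); print(s["tcp_pos"],tonest(s["tcp_pos"]),jawang(),s["wrist_force"])
c=vision.read_camera("wrist"); cv2.imwrite("pics/w2.png",c["img"])
E
```

```text
[0.44514015 0.2758665  0.05225099] [-78.36386854 -54.69043699] 0.028771729353140575 [-0.24766203 -4.15977499  2.71527201]
```

View pics/w2.png

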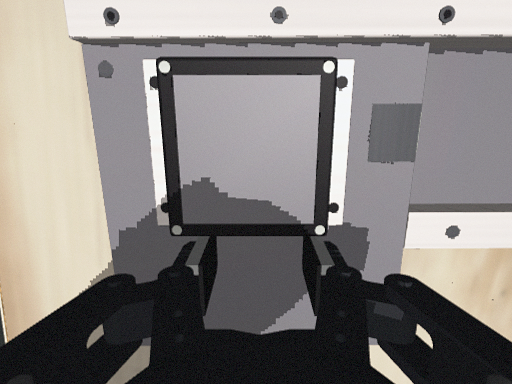

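The module is now square to the fence. There is a gap of a few mm between the module's edge (row 58) and the fence (row 40), so I'll close it.

Request:
play_rows(motion=[{"jaw": 0.5,"translation": [-0.0002,0.002,0],"angular": [0,0,0]},{"jaw": 0.5,"translation": [-0.0004,0.004,0],"angular": [0,0,0]},{"jaw": 0.5,"translation": [-0.0006,0.006,0],"angular": [0,0,0]},{"jaw": 0.5,"translation": [-0.0006,0.006,0],"angular": [0,0,0]}])

```text
time_s: 5.9
tcp_pos: [0.4446, 0.282, 0.0523]
ee_rot: [0.673, 0.74, 0.0, -0.0]
wrist_force: [0.6, -1.7, 0.0]
grip_width: 0.0425
grip_force: 0.4
```

Request:
play_rows(motion=[{"jaw": 0.5,"translation": [-0.0001,0.001,0],"angular": [0,0,0]},{"jaw": 0.5,"translation": [-0.0002,0.002,0],"angular": [0,0,0]},{"jaw": 0.5,"translation": [-0.0003,0.003,0],"angular": [0,0,0]},{"jaw": 0.5,"translation": [-0.0003,0.003,0],"angular": [0,0,0]}])

```text
time_s: 6.3
tcp_pos: [0.4446, 0.2833, 0.0522]
ee_rot: [0.673, 0.74, -0.001, 0.001]
wrist_force: [0.1, -4.7, 1.7]
grip_width: 0.0426
grip_force: 2.5
```

Request:
play_rows(motion=[{"jaw": 0.5,"translation": [-0.0001,0.001,0],"angular": [0,0,0]},{"jaw": 0.5,"translation": [-0.0002,0.002,0],"angular": [0,0,0]},{"jaw": 0.5,"translation": [-0.0002,0.002,0],"angular": [0,0,0]}])

```text
time_s: 6.6
tcp_pos: [0.4447, 0.2834, 0.0522]
ee_rot: [0.673, 0.739, -0.002, 0.002]
wrist_force: [-0.3, -10.4, 5.0]
grip_width: 0.0429
grip_force: 4.5
```

```bash
python3 - <<'E'
from h import *
s=observe(); print(s["tcp_pos"],tonest(s["tcp_pos"]),jawang(),s["wrist_force"])
c=vision.read_camera("wrist"); cv2.imwrite("pics/w3.png",c["img"])
r=vision.place_of("module","wrist")[0]; print(r,tonest(ray(c,r["uv"],.022)))
r=vision.place_of("nest","wrist")[:1]; print([tonest(ray(c,q["uv"],.0)) for q in r])
E
```

```text
[0.44472253 0.28340155 0.05217569] [-78.0693742  -47.14956518] -0.05295271296940638 [ -0.30375389 -10.40732836   4.99400553]
{'uv': [248.6, 142.5], 'score': 0.97} [-82.62294919   3.90029493]
[array([1.12105436, 1.81454392])]
```

View pics/w3.png

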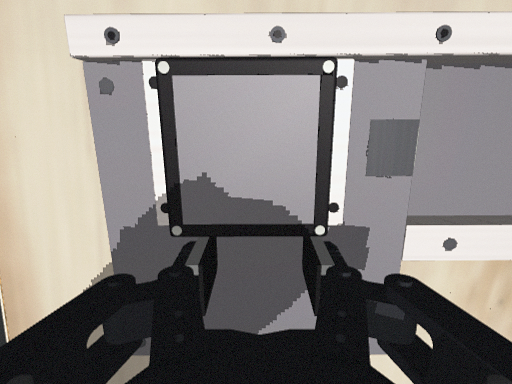

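The module is flush against the fence. I'll back off, rise, turn 90° and move behind the module.

Request:
play_rows(motion=[{"jaw": 0.5,"translation": [0,-0.012,0],"angular": [0,0,0]},{"jaw": 0.5,"translation": [0,-0.012,0.03],"angular": [0,0,0]},{"jaw": 0.5,"translation": [0,-0.012,0.06],"angular": [0,0,8]},{"jaw": 0.5,"translation": [-0.01,-0.005,0.06],"angular": [0,0,16]},{"jaw": 0.5,"translation": [-0.02,0,0.06],"angular": [0,0,24]},{"jaw": 0.5,"translation": [-0.03,0.006,0.06],"angular": [0,0,32]},{"jaw": 0.5,"translation": [-0.04,0.012,0.06],"angular": [0,0,40]},{"jaw": 0.5,"translation": [-0.05,0.018,0.06],"angular": [0,0,48]},{"jaw": 0.5,"translation": [-0.06,0.024,0.06],"angular": [0,0,56]},{"jaw": 0.5,"translation": [-0.068,0.03,0.06],"angular": [0,0,64]},{"jaw": 0.5,"translation": [-0.076,0.036,0.06],"angular": [0,0,72]},{"jaw": 0.5,"translation": [-0.076,0.04,0.06],"angular": [0,0,80]}])

```text
time_s: 7.95
tcp_pos: [0.3668, 0.3277, 0.1125]
ee_rot: [0.036, 0.999, 0.001, 0.0]
wrist_force: [0.3, -0.9, -0.1]
grip_width: 0.0431
grip_force: 0.0
```

Request:
play_rows(motion=[{"jaw": 0.5,"translation": [0,0,0],"angular": [0,0,8]},{"jaw": 0.5,"translation": [0,0,-0.0],"angular": [0,0,10]},{"jaw": 0.5,"translation": [0,0,-0.0],"angular": [0,0,10]}])

```text
time_s: 8.25
tcp_pos: [0.368, 0.3271, 0.1124]
ee_rot: [-0.047, 0.999, 0.001, -0.0]
wrist_force: [0.1, 0.2, 0.2]
grip_width: 0.0429
grip_force: 0.0
```

```bash
python3 - <<'E'
from h import *
s=observe(); print(s["tcp_pos"],tonest(s["tcp_pos"]),jawang(),s["wrist_force"],s["joint_positions"])
c=vision.read_camera("top")
r=vision.place_of("module","top")[0]; print(r,tonest(ray(c,r["uv"],.022)))
E
```

```text
[0.3679836  0.32707369 0.11238615] [-150.35010276    3.56152398] 90.0207955306339 [0.07367153 0.1531857  0.20067583] [ 0.30346797  0.30061032 -1.19935961  1.96718308  0.31614477  1.08238644
  0.63351289]
{'uv': [217.2, 231.3], 'score': 0.91} [-82.03235928  -0.27164686]
```

Request:
play_rows(motion=[{"jaw": 0.5,"translation": [0,0,-0.03],"angular": [0,0,0]},{"jaw": 0.5,"translation": [0,0,-0.06],"angular": [0,0,0]},{"jaw": 0.5,"translation": [0,0,-0.061],"angular": [0,0,0]},{"jaw": 0.5,"translation": [0.01,0.001,-0.061],"angular": [0,0,0]},{"jaw": 0.5,"translation": [0.018,0.0017,-0.061],"angular": [0,0,0]},{"jaw": 0.5,"translation": [0.024,0.0023,-0.061],"angular": [0,0,0]},{"jaw": 0.5,"translation": [0.03,0.0029,-0.061],"angular": [0,0,0]},{"jaw": 0.5,"translation": [0.036,0.0035,-0.061],"angular": [0,0,0]},{"jaw": 0.5,"translation": [0.042,0.0041,-0.061],"angular": [0,0,0]},{"jaw": 0.5,"translation": [0.048,0.0047,-0.061],"angular": [0,0,0]},{"jaw": 0.5,"translation": [0.054,0.0053,-0.061],"angular": [0,0,0]},{"jaw": 0.5,"translation": [0.06,0.0059,-0.061],"angular": [0,0,0]}])

```text
time_s: 9.55
tcp_pos: [0.4287, 0.3324, 0.0513]
ee_rot: [-0.047, 0.999, -0.0, -0.0]
wrist_force: [-2.7, 0.8, 2.8]
grip_width: 0.0432
grip_force: 1.5
```

```bash
python3 - <<'E'
from h import *
s=observe(); print(s["tcp_pos"],tonest(s["tcp_pos"]),jawang(),s["wrist_force"],s["joint_positions"])
c=vision.read_camera("wrist"); cv2.imwrite("pics/w4.png",c["img"])
E
```

```text
[0.4287088  0.33235603 0.05132378] [-89.39735967   3.09640186] 90.00201325721676 [-2.7379932   0.81231063  2.75189666] [ 0.16070665  0.49819658 -1.03604199  1.89967605  0.49974074  1.03083987
  0.57469232]
```

View pics/w4.png

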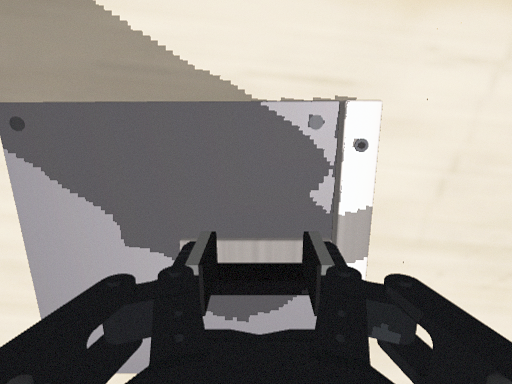

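The wrist camera now looks back towards the robot. The fingers are square on the housing's rear face, and the rear ear's end is at the fence (column 333). I'll keep pushing to the tipping point.

Request:
play_rows(motion=[{"jaw": 0.5,"translation": [0.006,0.0006,0],"angular": [0,0,0]},{"jaw": 0.5,"translation": [0.012,0.0012,0],"angular": [0,0,0]},{"jaw": 0.5,"translation": [0.018,0.0018,0],"angular": [0,0,0]},{"jaw": 0.5,"translation": [0.024,0.0024,0],"angular": [0,0,0]},{"jaw": 0.5,"translation": [0.03,0.003,0],"angular": [0,0,0]},{"jaw": 0.5,"translation": [0.035,0.0034,0],"angular": [0,0,0]},{"jaw": 0.5,"translation": [0.04,0.0039,0],"angular": [0,0,0]},{"jaw": 0.5,"translation": [0.043,0.0042,0],"angular": [0,0,0]},{"jaw": 0.5,"translation": [0.045,0.0044,0],"angular": [0,0,0]}])

```text
time_s: 10.5
tcp_pos: [0.4734, 0.3369, 0.0514]
ee_rot: [-0.047, 0.999, 0.0, -0.0]
wrist_force: [-1.6, -1.1, 1.8]
grip_width: 0.0428
grip_force: 1.4
```

```bash
python3 - <<'E'
from h import *
s=observe(); print(s["tcp_pos"],tonest(s["tcp_pos"]),jawang(),s["wrist_force"])
c=vision.read_camera("scene"); p=proj(c,[.54,.33,.03]).astype(int); print(p)
cv2.imwrite("pics/s5.png",cv2.resize(c["img"][p[1]-50:p[1]+50,p[0]-65:p[0]+65],None,fx=6,fy=6,interpolation=cv2.INTER_CUBIC))
E
```

```text
[0.47343935 0.33685609 0.05143323] [-44.44179656   3.36013083] 90.00331305810498 [-1.55505882 -1.1278697   1.77368792]
[226 216]
```

View pics/s5.png

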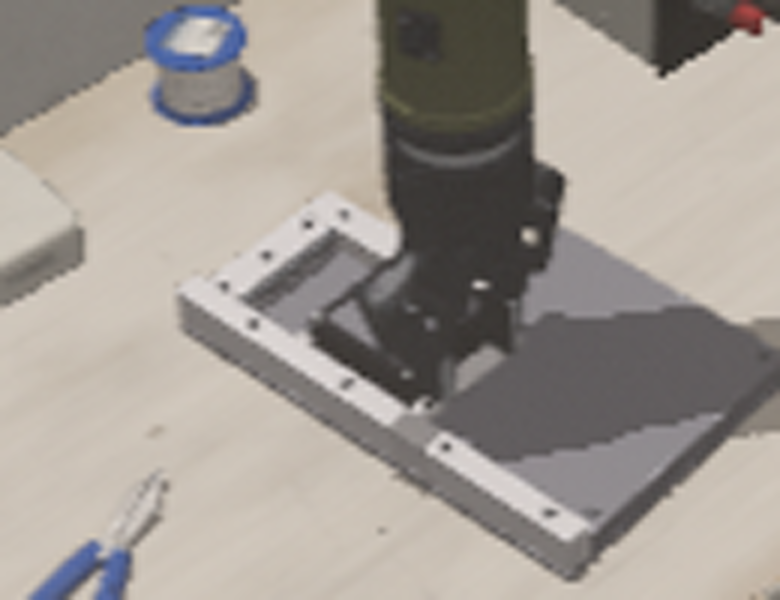

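The scene view shows the module straight along the fence, overhanging the pocket, with about half of it past the edge. Next I'll raise the fingers while advancing so the front can tip down.

Request:
play_rows(motion=[{"jaw": 0.5,"translation": [0.002,0.0002,0.003],"angular": [0,0,0]},{"jaw": 0.5,"translation": [0.004,0.0004,0.006],"angular": [0,0,0]},{"jaw": 0.5,"translation": [0.006,0.0006,0.009],"angular": [0,0,0]},{"jaw": 0.5,"translation": [0.007,0.0007,0.012],"angular": [0,0,0]},{"jaw": 0.5,"translation": [0.007,0.0007,0.014],"angular": [0,0,0]},{"jaw": 0.5,"translation": [0.007,0.0007,0.014],"angular": [0,0,0]}])

```text
time_s: 11.15
tcp_pos: [0.4806, 0.3376, 0.0657]
ee_rot: [-0.047, 0.999, 0.0, 0.0]
wrist_force: [0.3, 0.2, -0.7]
grip_width: 0.0433
grip_force: 0.0
```

```bash
python3 - <<'E'
from h import *
s=observe(); print(s["tcp_pos"],tonest(s["tcp_pos"]),s["wrist_force"])
c=vision.read_camera("scene"); p=proj(c,[.54,.33,.03]).astype(int)
a=cv2.resize(c["img"][p[1]-30:p[1]+35,p[0]-45:p[0]+45],None,fx=6,fy=6,interpolation=cv2.INTER_CUBIC)
w=vision.read_camera("wrist")["img"]
w=w[200:384,100:420]; w=cv2.resize(w,(540,310))
cv2.imwrite("pics/s6.png",cv2.resize(np.vstack([a[:285],w]),None,fx=1,fy=1))
E
```

```text
[0.48057768 0.33756099 0.06573981] [-37.26880522   3.3890288 ] [ 0.30751233  0.18957199 -0.68631548]
```

View pics/s6.png

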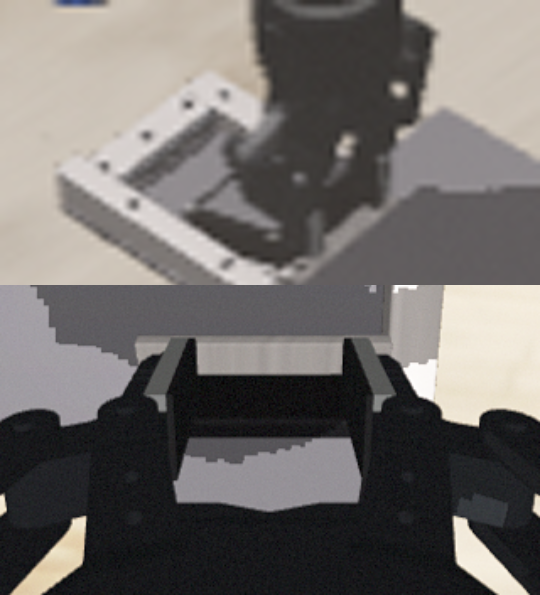

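The wrist force is about zero, which fits the module having tipped, with its front resting on the pocket floor. I'll continue in steps, lowering the fingers as the rear comes down.

Request:
play_rows(motion=[{"jaw": 0.5,"translation": [0.004,0.0004,0],"angular": [0,0,0]},{"jaw": 0.5,"translation": [0.008,0.0008,-0.001],"angular": [0,0,0]},{"jaw": 0.5,"translation": [0.012,0.0012,-0.003],"angular": [0,0,0]},{"jaw": 0.5,"translation": [0.016,0.0016,-0.005],"angular": [0,0,0]},{"jaw": 0.5,"translation": [0.02,0.002,-0.007],"angular": [0,0,0]},{"jaw": 0.5,"translation": [0.02,0.002,-0.007],"angular": [0,0,0]}])

```text
time_s: 11.85
tcp_pos: [0.501, 0.3394, 0.058]
ee_rot: [-0.047, 0.999, 0.0, 0.0]
wrist_force: [-0.1, -0.7, 0.8]
grip_width: 0.0426
grip_force: 0.0
```

```bash
python3 - <<'E'
from h import *
s=observe(); print(s["tcp_pos"],tonest(s["tcp_pos"]),s["wrist_force"])
c=vision.read_camera("scene"); p=proj(c,[.54,.33,.03]).astype(int)
a=cv2.resize(c["img"][p[1]-30:p[1]+35,p[0]-45:p[0]+45],None,fx=6,fy=6,interpolation=cv2.INTER_CUBIC)
w=vision.read_camera("wrist")["img"]
w=w[200:384,100:420]; w=cv2.resize(w,(540,310))
cv2.imwrite("pics/s7.png",np.vstack([a[:285],w]))
E
```

```text
[0.50101171 0.33943861 0.05796777] [-16.7487697    3.33218508] [-0.05164984 -0.74251357  0.82774499]
```

View pics/s7.png

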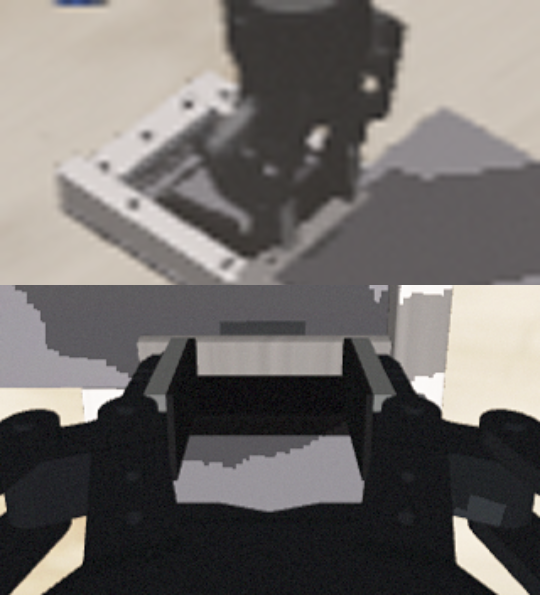

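The module's front plate is down inside the pocket and approaching the end wall. The rear ear and the latch are visible behind the fingers. I'll continue.

Request:
play_rows(motion=[{"jaw": 0.5,"translation": [0.004,0.0004,-0.001],"angular": [0,0,0]},{"jaw": 0.5,"translation": [0.008,0.0008,-0.002],"angular": [0,0,0]},{"jaw": 0.5,"translation": [0.012,0.0012,-0.003],"angular": [0,0,0]},{"jaw": 0.5,"translation": [0.015,0.0015,-0.004],"angular": [0,0,0]},{"jaw": 0.5,"translation": [0.017,0.0017,-0.004],"angular": [0,0,0]},{"jaw": 0.5,"translation": [0.017,0.0017,-0.004],"angular": [0,0,0]}])

```text
time_s: 12.55
tcp_pos: [0.5178, 0.3411, 0.0541]
ee_rot: [-0.047, 0.999, 0.0, 0.0]
wrist_force: [-0.2, 0.4, -0.5]
grip_width: 0.043
grip_force: 0.2
```

Request:
play_rows(motion=[{"jaw": 0.5,"translation": [0.0015,0.0001,0],"angular": [0,0,0]},{"jaw": 0.5,"translation": [0.003,0.0003,0],"angular": [0,0,0]},{"jaw": 0.5,"translation": [0.003,0.0003,0],"angular": [0,0,0]}])

```text
time_s: 12.85
tcp_pos: [0.5206, 0.3412, 0.0542]
ee_rot: [-0.047, 0.999, -0.0, 0.0]
wrist_force: [-0.8, -0.2, -0.4]
grip_width: 0.0426
grip_force: 0.4
```

```bash
python3 - <<'E'
from h import *
s=observe(); print(s["tcp_pos"],tonest(s["tcp_pos"]),s["wrist_force"])
E
```

```text
[0.52056524 0.34116567 0.05417735] [2.88049622 3.20843607] [-0.7877907  -0.19463107 -0.39064144]
```

Request:
play_rows(motion=[{"jaw": 0.5,"translation": [0.001,0.0001,0],"angular": [0,0,0]},{"jaw": 0.5,"translation": [0.002,0.0002,0],"angular": [0,0,0]},{"jaw": 0.5,"translation": [0.003,0.0003,0],"angular": [0,0,0]},{"jaw": 0.5,"translation": [0.004,0.0004,0],"angular": [0,0,0]},{"jaw": 0.5,"translation": [0.004,0.0004,0],"angular": [0,0,0]}])

```text
time_s: 13.35
tcp_pos: [0.5244, 0.3419, 0.0545]
ee_rot: [-0.047, 0.999, 0.0, 0.0]
wrist_force: [-2.1, -0.3, 1.9]
grip_width: 0.0428
grip_force: 0.7
```

```bash
python3 - <<'E'
from h import *
s=observe(); print(s["tcp_pos"],tonest(s["tcp_pos"]),s["wrist_force"])
c=vision.read_camera("scene"); p=proj(c,[.54,.33,.03]).astype(int)
a=cv2.resize(c["img"][p[1]-30:p[1]+35,p[0]-45:p[0]+45],None,fx=6,fy=6,interpolation=cv2.INTER_CUBIC)
w=vision.read_camera("wrist")["img"]
w=w[200:384,100:420]; w=cv2.resize(w,(540,310))
cv2.imwrite("pics/s8.png",np.vstack([a[:285],w]))
E
```

```text
[0.52440565 0.34186713 0.05449868] [6.76992017 3.54478475] [-2.10945404 -0.33521956  1.858264  ]
```

View pics/s8.png

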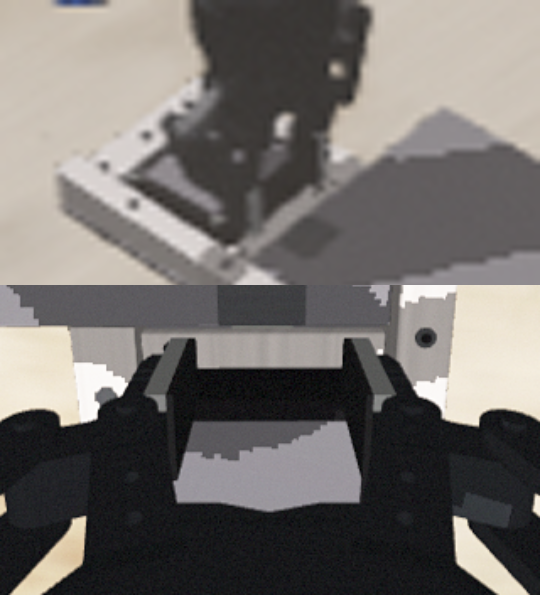

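The module's front has disappeared under the keeper and its rear edge is level with the pocket edge. I'll push on gently until it meets the end wall, going by force from here because my picture allowance is used.

Request:
play_rows(motion=[{"jaw": 0.5,"translation": [0.001,0.0001,0],"angular": [0,0,0]},{"jaw": 0.5,"translation": [0.002,0.0002,0],"angular": [0,0,0]},{"jaw": 0.5,"translation": [0.002,0.0002,0],"angular": [0,0,0]}])

```text
time_s: 13.75
tcp_pos: [0.5247, 0.342, 0.0543]
ee_rot: [-0.048, 0.999, -0.001, -0.001]
wrist_force: [-5.3, -1.4, 4.6]
grip_width: 0.0425
grip_force: 3.5
```

Request:
play_rows(motion=[{"jaw": 0.5,"translation": [0.001,0.0001,0],"angular": [0,0,0]},{"jaw": 0.5,"translation": [0.002,0.0002,0],"angular": [0,0,0]},{"jaw": 0.5,"translation": [0.002,0.0002,0],"angular": [0,0,0]}])

```text
time_s: 14.05
tcp_pos: [0.525, 0.3421, 0.0542]
ee_rot: [-0.048, 0.999, -0.001, -0.003]
wrist_force: [-8.3, -4.1, 7.1]
grip_width: 0.0426
grip_force: 6.0
```

```bash
python3 - <<'E'
from h import *
s=observe(); print(s["tcp_pos"],tonest(s["tcp_pos"]),s["wrist_force"],s["time_s"])
E
```

```text
[0.52497172 0.34205921 0.05416461] [7.35158197 3.68265167] [-8.32879561 -4.06956263  7.12458169] 14.05
```

Request:
play_rows(motion=[{"jaw": 0.5,"translation": [-0.006,-0.0006,0],"angular": [0,0,0]},{"jaw": 0.5,"translation": [-0.009,-0.0009,0],"angular": [0,0,0]},{"jaw": 0.5,"translation": [-0.009,-0.0009,0.02],"angular": [0,0,0]},{"jaw": 0.5,"translation": [-0.009,-0.0009,0.035],"angular": [0,0,0]},{"jaw": 0.5,"translation": [0.005,-0.001,0.035],"angular": [0,0,0]},{"jaw": 0.5,"translation": [0.016,-0.001,0.035],"angular": [0,0,0]},{"jaw": 0.5,"translation": [0.016,-0.001,0.025],"angular": [0,0,0]},{"jaw": 0.5,"translation": [0.016,-0.001,0.02],"angular": [0,0,0]},{"jaw": 0.5,"translation": [0.016,-0.001,0.016],"angular": [0,0,0]},{"jaw": 0.5,"translation": [0.016,-0.001,0.016],"angular": [0,0,0]}])

```text
time_s: 15.05
tcp_pos: [0.5431, 0.341, 0.0691]
ee_rot: [-0.048, 0.999, -0.0, -0.001]
wrist_force: [-1.1, 0.7, 0.4]
grip_width: 0.0426
grip_force: 0.0
```

```bash
python3 - <<'E'
from h import *
s=observe(); print(s["tcp_pos"],tonest(s["tcp_pos"]),s["wrist_force"],s["time_s"])
c=vision.read_camera("top")
for r in vision.place_of("module","top")[:1]: print(r,tonest(ray(c,r["uv"],.01)))
E
```

```text
[0.54309021 0.34101215 0.06905475] [25.29069982  0.93240384] [-1.13952426  0.69843099  0.43136201] 15.05
{'uv': [211.5, 177.4], 'score': 0.73} [58.75070435  6.30007874]
```

Request:
play_rows(motion=[{"jaw": 0.5,"translation": [0,0,-0.002],"angular": [0,0,0]},{"jaw": 0.5,"translation": [0,0,-0.004],"angular": [0,0,0]},{"jaw": 0.5,"translation": [0,0,-0.006],"angular": [0,0,0]},{"jaw": 0.5,"translation": [0,0,-0.008],"angular": [0,0,0]},{"jaw": 0.5,"translation": [0,0,-0.008],"angular": [0,0,0]}])

```text
time_s: 15.65
tcp_pos: [0.5442, 0.3411, 0.062]
ee_rot: [-0.047, 0.999, -0.0, -0.0]
wrist_force: [-0.2, 0.8, 0.2]
grip_width: 0.0426
grip_force: 0.0
```

Request:
play_rows(motion=[{"jaw": 0.5,"translation": [0,0,-0.002],"angular": [0,0,0]},{"jaw": 0.5,"translation": [0,0,-0.004],"angular": [0,0,0]},{"jaw": 0.5,"translation": [0,0,-0.006],"angular": [0,0,0]},{"jaw": 0.5,"translation": [0,0,-0.006],"angular": [0,0,0]}])

```text
time_s: 16.05
tcp_pos: [0.5442, 0.3412, 0.0562]
ee_rot: [-0.047, 0.999, -0.0, -0.0]
wrist_force: [1.0, -0.2, 0.1]
grip_width: 0.0425
grip_force: 0.0
```

Request:
play_rows(motion=[{"jaw": 0.5,"translation": [0,0,-0.002],"angular": [0,0,0]},{"jaw": 0.5,"translation": [0,0,-0.004],"angular": [0,0,0]},{"jaw": 0.5,"translation": [0,0,-0.004],"angular": [0,0,0]}])

```text
time_s: 16.35
tcp_pos: [0.5443, 0.3412, 0.052]
ee_rot: [-0.047, 0.999, 0.0, -0.0]
wrist_force: [0.1, -0.6, 0.5]
grip_width: 0.0428
grip_force: 0.0
```

Request:
play_rows(motion=[{"jaw": 0.5,"translation": [0,0,-0.0015],"angular": [0,0,0]},{"jaw": 0.5,"translation": [0,0,-0.003],"angular": [0,0,0]},{"jaw": 0.5,"translation": [0,0,-0.003],"angular": [0,0,0]}])

```text
time_s: 16.65
tcp_pos: [0.5443, 0.341, 0.049]
ee_rot: [-0.047, 0.999, -0.0, -0.0]
wrist_force: [-0.5, 0.0, -0.4]
grip_width: 0.0426
grip_force: 0.0
```

```bash
python3 - <<'E'
from h import *
s=observe(); T=s["tcp_pos"]; M=Ro.from_quat(s["ee_rot"]).as_matrix()
c=vision.read_camera("wrist"); print("f",c["mtx"][0][0])
for dz in (0,.006,.012,.019):
    print(dz,[proj(c,T+M@np.array([sx,sy,dz])).round(0).tolist() for sx in(-.011,.011) for sy in (-.0213,.0213)])
for q,z in (("module",.006),("seat",.006),("nest",0),("keeper",.015)):
    for cam in ("wrist","top","scene"):
        k=vision.read_camera(cam)
        for r in vision.place_of(q,cam)[:1]: print(q,cam,round(r["score"],2),np.round(r["uv"]),tonest(ray(k,r["uv"],z)).round(1))
g=cv2.cvtColor(c["img"],cv2.COLOR_BGR2GRAY); print(g[200:384:4,258].tolist())
g0=cv2.imread("pics/w4.png",0); print(g0[200:384:4,258].tolist())
print(g[232:330:6,200:320:8])
E
```

```text
f 307.4321739086524
0 [[212.0, 284.0], [305.0, 284.0], [210.0, 240.0], [307.0, 240.0]]
0.006 [[214.0, 277.0], [303.0, 277.0], [212.0, 234.0], [305.0, 234.0]]
0.012 [[216.0, 271.0], [302.0, 271.0], [214.0, 229.0], [303.0, 229.0]]
0.019 [[218.0, 264.0], [300.0, 264.0], [216.0, 224.0], [301.0, 224.0]]
module wrist 0.62 [262. 265.] [51.4  2.7]
module top 0.44 [215. 178.] [56.7 -2.9]
module scene 0.7 [215. 220.] [56.2  9. ]
seat scene 0.61 [222. 220.] [40.9 -5.1]
nest wrist 0.62 [257. 182.] [ 1.2 -0. ]
nest top 0.67 [213. 199.] [3.1 7.7]
nest scene 0.9 [227. 229.] [5.1 9.4]
keeper scene 0.6 [208. 211.] [99.  -1.9]
[167, 164, 165, 145, 22, 18, 23, 17, 20, 13, 93, 88, 92, 93, 94, 91, 90, 96, 91, 91, 91, 91, 91, 92, 166, 163, 159, 162, 157, 159, 158, 160, 154, 160, 26, 22, 26, 22, 24, 22, 23, 8, 19, 23, 29, 19]
[97, 98, 96, 95, 96, 94, 97, 95, 99, 95, 133, 167, 168, 166, 165, 164, 9, 10, 17, 17, 9, 23, 21, 12, 89, 90, 90, 90, 142, 160, 162, 159, 154, 158, 12, 18, 24, 19, 20, 24, 20, 19, 25, 28, 25, 22]
[[ 50  88  25  28  22  22  19  15  16  22  18  19  27  15  88]
 [ 90  76  41  53  57  52  
[... 281 characters left out ...]
1  18]
 [ 41  17  32  92  90  91  89  94  92  95  92  90  93  28  19]
 [ 30  14  74  90  92  89  91  92  90  90  92  90  93   7  16]
 [ 28  15  90  92  91  90  91  90  95  92  93  87 167 164  20]
 [ 41  16  91  92  93  88  92  92  94  90  90 163 165 166  18]
 [ 37  10  93  89  90  93  91  88  90 142 165 162 162 164  21]
 [ 32  10  88  91  91  87 162 165 164 159 160 163 161 167  24]
 [ 30 124 160 161  81 158 159 161 160 161 161 162 160 159   4]
 [ 23 163 160 160 161 159 158 161 162 161 161 160 159 160 158]
 [ 30 156 161 157 161 160 160 158 158 158 160 158 157 157 158]
 [ 20 156 157 159 156 158 155 157 161 158 157 156 157 157 157]
 [ 27 138 138 140 163 155 155 155 159 159 157 158 141 140 139]]
```

The wrist calibration puts the tips only about 9 mm below the TCP at this opening, so they are at about z 40 mm and haven't reached the module yet. I'll continue down.

Request:
play_rows(motion=[{"jaw": 0.5,"translation": [0,0,-0.0015],"angular": [0,0,0]},{"jaw": 0.5,"translation": [0,0,-0.003],"angular": [0,0,0]},{"jaw": 0.5,"translation": [0,0,-0.003],"angular": [0,0,0]}])

```text
time_s: 18.2
tcp_pos: [0.5445, 0.3414, 0.0483]
ee_rot: [-0.047, 0.999, -0.0, 0.0]
wrist_force: [-2.7, -2.8, 11.3]
grip_width: 0.0425
grip_force: 5.7
```

Request:
play_rows(motion=[{"jaw": 0.5,"translation": [0,0,-0.0015],"angular": [0,0,0]},{"jaw": 0.5,"translation": [0,0,-0.003],"angular": [0,0,0]},{"jaw": 0.5,"translation": [0,0,-0.003],"angular": [0,0,0]}])

```text
time_s: 18.5
tcp_pos: [0.5445, 0.3415, 0.0481]
ee_rot: [-0.047, 0.999, -0.001, 0.001]
wrist_force: [-8.5, -8.0, 28.3]
grip_width: 0.0429
grip_force: 14.0
```

```bash
python3 - <<'E'
from h import *
s=observe(); print(tonest(s["tcp_pos"]),s["wrist_force"],s["ft_torque"])
F=s["wrist_force"];print("lever from z-force (x,y) m:",-s["ft_torque"][1]/F[2],s["ft_torque"][0]/F[2])
c=vision.read_camera("wrist"); g=cv2.cvtColor(c["img"],cv2.COLOR_BGR2GRAY); print(g[190:270:2,258].tolist())
for r in vision.place_of("module","wrist")[:1]: print(r,tonest(ray(c,r["uv"],.01)))
for z in(.022,): print([proj(c,np.r_[NEST+Ro.from_rotvec([0,0,YAW]).as_matrix()[:2,:2]@np.array([x,0]),z]).round().tolist() for x in (-.005,0,.003,.0)])
R2=Ro.from_rotvec([0,0,YAW]).as_matrix()[:2,:2]
for n,x,z in (("deck edge",0,.022),("seat ear rear",.00125,.011),("seat house rear bot",.01325,.011),("seat house top",.01325,.031),("tilt ear",.003,.022),("tilt ear2",.003,.020),("tilt top",.019,.039),("tilt top",.019,.042)):
    print(n,proj(c,np.r_[NEST+R2@np.array([x,.001]),z]).round(1))
E
```

```text
[26.73957489  1.3070206 ] [-8.48501141 -7.95965147 28.33939061] [-1.62663743  1.89508208  0.0268603 ]
lever from z-force (x,y) m: -0.06687095394102172 -0.05739846195333291
[61, 134, 111, 147, 168, 164, 160, 162, 159, 161, 161, 145, 1, 21, 11, 17, 23, 13, 18, 21, 23, 27, 24, 22, 58, 93, 94, 88, 91, 91, 92, 90, 93, 94, 90, 90, 94, 90, 90, 89]
{'uv': [260.0, 264.7], 'score': 0.95} [48.61991134  1.91405192]
[[256.0, 180.0], [256.0, 190.0], [256.0, 195.0], [256.0, 190.0]]
deck edge [258.2 189.7]
seat ear rear [258.3 186.8]
seat house rear bot [258.4 207.9]
seat house top [258.2 220.5]
tilt ear [258.2 195.4]
tilt ear2 [258.3 194.4]
tilt top [258.1 238. ]
tilt top [258.1 240.6]
```

Request:
play_rows(motion=[{"jaw": 0.5,"translation": [-0.001,-0.001,0],"angular": [0,0,0]},{"jaw": 0.5,"translation": [-0.001,-0.001,-0.001],"angular": [0,0,0]},{"jaw": 0.5,"translation": [-0.001,-0.001,-0.001],"angular": [0,0,0]}])

```text
time_s: 18.9
tcp_pos: [0.5444, 0.3414, 0.0481]
ee_rot: [-0.047, 0.999, -0.0, 0.002]
wrist_force: [-7.5, -8.1, 30.5]
grip_width: 0.0425
grip_force: 15.0
```

```bash
python3 - <<'E'
from h import *
s=observe(); print(tonest(s["tcp_pos"]),s["tcp_pos"],s["wrist_force"],s["ft_torque"],s["joint_efforts"].round(2))
E
```

```text
[26.6730284   1.20735599] [0.54444046 0.34141618 0.0481268 ] [-7.52797907 -8.08743    30.49406604] [-1.46184413  1.58065741  0.06848532] [ -1.35 -35.24 -10.06 -18.09   0.76  -3.48  -0.04]
```

Request:
play_rows(motion=[{"jaw": 0.5,"translation": [-0.002,0,0.015],"angular": [0,0,0]},{"jaw": 0.0,"translation": [-0.002,0,0.03],"angular": [0,0,0]},{"jaw": 0.0,"translation": [-0.002,0,0.03],"angular": [0,0,0]},{"jaw": 0.0,"translation": [-0.002,0,0.03],"angular": [0,0,0]},{"jaw": 0.0,"translation": [-0.002,0,0.03],"angular": [0,0,0]},{"jaw": 0.0,"translation": [-0.002,0,0.03],"angular": [0,0,0]}])

```text
time_s: 19.5
tcp_pos: [0.5409, 0.3398, 0.0713]
ee_rot: [-0.047, 0.999, -0.0, -0.001]
wrist_force: [-0.2, -0.1, 0.6]
grip_width: 0.0001
grip_force: 0.0
```

```bash
python3 - <<'E'
from h import *
s=observe(); print(tonest(s["tcp_pos"]),s["tcp_pos"],s["wrist_force"],s["grip_width"],jawang())
c=vision.read_camera("wrist"); cv2.imwrite("pics/w9.png",c["img"]); g=cv2.cvtColor(c["img"],cv2.COLOR_BGR2GRAY)
R2=Ro.from_rotvec([0,0,YAW]).as_matrix()[:2,:2]
for y in (-35,-20,20,35):
    col=int(proj(c,np.r_[NEST+R2@np.array([.015,y/1000]),.025])[0]); print(y,col,g[150:330:3,col].tolist())
def P(x,z,y=20): return proj(c,np.r_[NEST+R2@np.array([x,y])/1000,z/1000]).round(1).tolist()
print("edge",P(0,22))
for up in (0,4,8,12,16):
    th=np.arcsin(up/96); f=98; 
    pt=lambda a,h:(f-a*np.cos(th)+h*np.sin(th)-(5*np.sin(th)), 6+a*np.sin(th)+h*np.cos(th))
    print(up,[P(*pt(a,h))[1] for a,h in((96,5),(84,5),(84,25),(78,25))], pt(84,25))
E
```

```text
[23.02137498 -0.07644195] [0.54092608 0.33979389 0.07133006] [-0.15854883 -0.1210952   0.59295803] 0.00012751621985780366 89.9960624891347
-35 199 [93, 93, 90, 93, 88, 90, 92, 91, 93, 94, 95, 93, 94, 171, 169, 175, 173, 176, 171, 170, 159, 28, 15, 25, 154, 135, 14, 31, 20, 14, 23, 24, 21, 13, 21, 17, 24, 15, 11, 32, 19, 41, 19, 33, 16, 27, 15, 22, 23, 22, 26, 23, 29, 29, 24, 25, 23, 25, 14, 22]
-20 224 [92, 93, 89, 93, 96, 91, 92, 94, 92, 89, 94, 92, 91, 164, 169, 163, 166, 166, 167, 74, 15, 22, 21, 22, 22, 25, 60, 93, 91, 94, 91, 91, 92, 93, 92, 93, 92, 91, 95, 22, 25, 25, 21, 24, 17, 21, 26, 19, 20, 23, 29, 28, 18, 31, 25, 22, 23, 22, 25, 23]
20 292 [97, 88, 92, 94, 93, 88, 93, 91, 94, 91, 90, 92, 89, 168, 165, 165, 162, 163, 162, 49, 11, 16, 9, 23, 27, 19, 79, 93, 91, 92, 92, 89, 94, 88, 111, 180, 113, 57, 27, 21, 23, 25, 25, 26, 19, 16, 18, 21, 27, 27, 26, 28, 18, 28, 18, 24, 27, 30, 16, 22]
35 318 [182, 181, 182, 105, 113, 97, 94, 91, 87, 184, 184, 183, 183, 164, 162, 165, 162, 167, 162, 25, 13, 21, 14, 16, 93, 69, 23, 16, 19, 21, 52, 54, 50, 53, 52, 50, 50, 52, 49, 49, 50, 47, 44, 48, 16, 21, 16, 30, 22, 23, 20, 29, 20, 21, 18, 19, 30, 21, 23, 17]
edge [293.2, 186.0]
0 [184.9, 203.4, 213.8, 223.7] (np.float64(14.0), np.float64(31.0))
4 [186.6, 205.2, 217.3, 227.3] (np.float64(14.906281675360749), np.float64(34.47828918392041))
8 [188.6, 207.3, 221.3, 231.1] (np.float64(15.958841464956885), np.float64(37.91304321479458))
12 [191.0, 209.6, 225.6, 235.3] (np.float64(17.158833701465397), np.float64(41.30391854123054))
16 [193.8, 212.3, 230.3, 239.9] (np.float64(18.50821636993871), np.float64(44.65033242958174))
```

Comparing pixel rows with the model puts the module's rear about 8 mm up, resting on the latch. I'll press with closed fingers at the centre of the rear edge.

Request:
play_rows(motion=[{"jaw": 0,"translation": [0,0.001,-0.006],"angular": [0,0,0]},{"jaw": 0,"translation": [0,0.001,-0.011],"angular": [0,0,0]},{"jaw": 0,"translation": [0,0.001,-0.014],"angular": [0,0,0]},{"jaw": 0,"translation": [0,0.001,-0.016],"angular": [0,0,0]},{"jaw": 0,"translation": [0,0.001,-0.016],"angular": [0,0,0]}])

```text
time_s: 20.05
tcp_pos: [0.5411, 0.3411, 0.0559]
ee_rot: [-0.047, 0.999, -0.0, -0.0]
wrist_force: [0.6, 0.8, 0.2]
grip_width: 0.0001
grip_force: 0.0
```

Request:
play_rows(motion=[{"jaw": 0,"translation": [0,0,-0.001],"angular": [0,0,0]},{"jaw": 0,"translation": [0,0,-0.002],"angular": [0,0,0]},{"jaw": 0,"translation": [0,0,-0.002],"angular": [0,0,0]}])

```text
time_s: 20.35
tcp_pos: [0.5413, 0.3412, 0.0543]
ee_rot: [-0.047, 0.999, 0.0, 0.0]
wrist_force: [-0.1, -0.7, -0.4]
grip_width: -0.0001
grip_force: 0.0
```

Request:
play_rows(motion=[{"jaw": 0,"translation": [0,0,-0.0015],"angular": [0,0,0]},{"jaw": 0,"translation": [0,0,-0.003],"angular": [0,0,0]},{"jaw": 0,"translation": [0,0,-0.003],"angular": [0,0,0]}])

```text
time_s: 20.65
tcp_pos: [0.5412, 0.3411, 0.0511]
ee_rot: [-0.047, 0.999, -0.0, -0.0]
wrist_force: [-0.9, -0.1, -0.6]
grip_width: -0.0003
grip_force: 0.0
```

Request:
play_rows(motion=[{"jaw": 0,"translation": [0,0,-0.001],"angular": [0,0,0]},{"jaw": 0,"translation": [0,0,-0.002],"angular": [0,0,0]},{"jaw": 0,"translation": [0,0,-0.002],"angular": [0,0,0]}])

```text
time_s: 20.95
tcp_pos: [0.5414, 0.3413, 0.0502]
ee_rot: [-0.047, 0.999, -0.0, 0.0]
wrist_force: [-1.9, -1.7, 4.8]
grip_width: 0.0003
grip_force: 2.6
```

Contact with the fingers shut comes at tip height about 31 mm, which is close to the seated top height. I'll press properly, then check the latch region numerically.

Request:
play_rows(motion=[{"jaw": 0,"translation": [0,0,-0.001],"angular": [0,0,0]},{"jaw": 0,"translation": [0,0,-0.002],"angular": [0,0,0]},{"jaw": 0,"translation": [-0.0005,-0.0005,-0.003],"angular": [0,0,0]},{"jaw": 0,"translation": [-0.0005,-0.0005,-0.004],"angular": [0,0,0]},{"jaw": 0,"translation": [-0.0005,-0.0005,-0.004],"angular": [0,0,0]}])

```text
time_s: 21.45
tcp_pos: [0.5413, 0.3414, 0.05]
ee_rot: [-0.047, 0.999, -0.001, 0.001]
wrist_force: [-7.2, -6.7, 25.8]
grip_width: 0.0002
grip_force: 12.9
```

Request:
play_rows(motion=[{"jaw": 0,"translation": [0,0,0.02],"angular": [0,0,0]},{"jaw": 0,"translation": [0.005,0,0.05],"angular": [0,0,0]},{"jaw": 0,"translation": [0.01,0,0.08],"angular": [0,0,0]},{"jaw": 0,"translation": [0.01,0,0.08],"angular": [0,0,0]},{"jaw": 0,"translation": [0.01,0,0.08],"angular": [0,0,0]}])

```text
time_s: 21.95
tcp_pos: [0.5512, 0.341, 0.1262]
ee_rot: [-0.047, 0.999, 0.0, 0.001]
wrist_force: [-0.3, -0.2, -0.3]
grip_width: 0.0001
grip_force: 0.0
```

```bash
python3 - <<'E'
from h import *
np.set_printoptions(linewidth=250)
s=observe(); print(tonest(s["tcp_pos"]),s["tcp_pos"],s["wrist_force"],s["time_s"])
c=vision.read_camera("wrist"); cv2.imwrite("pics/w10.png",c["img"]); g=cv2.cvtColor(c["img"],cv2.COLOR_BGR2GRAY)
R2=Ro.from_rotvec([0,0,YAW]).as_matrix()[:2,:2]
def P(x,z,y=0): return proj(c,np.r_[NEST+R2@np.array([x,y])/1000,z/1000]).round(1).tolist()
print("edge",P(0,22),"latch sides",P(5,16,-10),P(5,16,10),"deck corner L",P(0,22,41))
for up in (0,3,8,16):
    th=np.arcsin(up/96); f=98
    pt=lambda a,h:(f-a*np.cos(th)+h*np.sin(th)-(5*np.sin(th)), 6+a*np.sin(th)+h*np.cos(th))
    print(up,[P(*pt(a,h))[1] for a,h in((96,5),(84,5),(84,25))])
u,v=map(int,P(0,22)); print(v); print(g[v-8:v+40:2,u-56:u+57:7])
E
```

```text
[33.39464835  0.11655579] [0.55123498 0.34096381 0.12621911] [-0.33216445 -0.2331233  -0.33637464] 21.95
edge [258.5, 154.5] latch sides [245.6, 159.9] [271.5, 159.9] deck corner L [313.5, 154.5]
0 [155.1, 170.2, 175.4]
3 [155.7, 170.8, 177.1]
8 [157.0, 172.3, 180.1]
16 [160.0, 175.3, 185.9]
154
[[ 91  89  95  97  95  92  68  65  65  65  66  73  92  94 117 193 189]
 [ 93  92  97  91  94  93  67  63  63  67  63  72  91  91 100 191  85]
 [ 92  96  89  98  92  94  64  64  62  62  67  69  95  93  91 193  86]
 [ 92  95  90  94  91  94  65  68  62  63  66  66  94  94  95 193 170]
 [ 95  96  91  93  92  91  59  61  62  60  59  67  96  93  93 203 209]
 [120  88  88  90  89  90  88 127 125 123 128  96  92 108  98  85  86]
 [171 100 169 170 165 173 166 126 118 116 116 173 162 188 255 254  91]
 [164 100 172 158 163 169 168 119 120 122 119 168 164 247 207 252  92]
 [165  95 171  17 166 171 166 168 172 177 172 169 159 230  79 253  94]
 [163  90 171  28 167 175 168 169 169 175 171 172 165 253  19 226  95]
 [165  88 169  21 166 172 165 171 166 175 170 171 163 168  27 163  93]
 [165  87 170 156 167 
[... 201 characters left out ...]
  5   0  11  17   5  12  13  21  15   4  12   2   3  12  90]
 [164  89   8  15   9  15   3  21   9   7  15  15  20  26   5  24  94]
 [163  85  18  26  11  20  23  18   9  16  17  21  25  25  12  15  95]
 [166  65  40  25  24  25  24  29  27  25  31  24  24  27  20 125  92]
 [163  67 136  27  20  31  32  26  24  25  21  28  29  28  16 143  93]
 [162  79 137  17  27  24  22  27  29  24  18  24  23  22  22 147  93]
 [165  86  41  20  11  17  28  28  26  37  33  32  38  43  41  51  94]
 [164  88  22  99  96  94  95  98  92  95  97  91  96  90  94  27  92]
 [161  88  19  94  93  92  97  95  92  96  92  92  90  92  90  27  96]
 [162  86  26  92  96  91  91  93  93  93  96  90  89  92  90  22  98]]
```

The numbers agree with a seated module. The latch shows as a 20 mm wide block about 5 mm out, lying over the bright ear (rows 156–161). The ear-to-housing junction is at row 172, where the model predicts it for zero tilt. The arm is clear, so I'm handing in.

```bash
python3 -c "
from cell import job
print(job.hand_in())"
```

```text
the job is handed in; nothing more can be done
None
```

I handed the job in at about 22 s: the module was slid along the fence until its front ear went under the keeper bar, then its rear was pressed down, and the last camera check showed it flat with the latch out over the rear ear. The hand-in gave no verdict. I had used all 10 pictures by then, so that check came from pixel values against the model. I sent the arm nowhere near the plug, board and pliers but didn't re-check where they are.

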